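# Nest the minibar cups and hover them over the ice bucket

### The job

Set the small copper cup all the way down inside the medium steel cup where that stands (lower it in, don't drop it) and let go of it; then take hold of the medium cup and lift the nested pair over the smoked door. Finish while still holding the pair, upright, still and centred about 15 mm above the ice bucket's rim, touching nothing with it, so that the attendant can check the fit before it goes in. Don't touch the bucket, bump the door, tip a cup over or disturb the other things on the shelf.

Things in the scene. Friction and masses are not known exactly. Their poses are not given: they have to be found in the camera images.
- small_cup: Small cup: straight round copper-coloured cup, open at the top, outside diameter 42 mm, 100 mm tall, wall 3 mm, about 90 g. Origin: centre of its underside, z up. Starts standing on the shelf (z = 0). Standing inside the medium cup it rises 36 mm above that cup's rim.
- medium_cup: Medium cup: straight round steel cup with a thin blue band round its lower half, open at the top, outside diameter 62 mm, inside diameter 54 mm, 68 mm tall, floor 4 mm thick, about 160 g. Origin: centre of its underside, z up. Starts standing on the shelf (z = 0).
- bucket: Ice bucket, the largest vessel: steel, outside diameter 120 mm at the rim, 112 mm inside, 120 mm tall, standing loose on the shelf at z = 0 beyond the door from the cups, about 0.6 kg. Two wire ear handles at 88 mm height reach 81 mm out from its axis along its own +y and -y. Origin: centre of its underside, z up.
- bucket_rim (a point): Centre of the ice bucket's open mouth, at rim height (120 mm above the shelf), z up.
- door: Sliding door: smoked-acrylic panel 440 mm long, 8 mm thick, standing upright in a black plastic track (560 x 30 x 14 mm, fixed) that lies across the shelf between the cups and the bucket. Origin: middle of the panel's lower edge, 4 mm above the shelf; x along the panel and track, y across it (towards the cups), z up. Its top edge is 91 mm above the origin, 95 mm above the shelf. It slides easily along its x when bumped.
- can_a: Red snack can, diameter 58 mm, 85 mm tall, standing loose. Origin: centre of its underside. Leave alone.
- can_b: Another red snack can, diameter 58 mm, 85 mm tall, standing loose. Origin: centre of its underside. Leave alone.
- mini_bottle: Amber mini bottle, diameter 40 mm, 115 mm tall, standing loose. Origin: centre of its underside. Leave alone.
- card_holder: Clear acrylic card holder with a white card, 50 x 85 mm base, 86 mm tall, standing loose at the far side. Origin: centre of its underside; the card stands along y. Leave alone.
- tongs: Chrome ice tongs lying flat, 170 mm long along their x, 58 mm wide, 10 mm thick. Origin: middle, on the shelf. Leave alone.

How it is judged:
By the outcome, as a careful person would: the job done as asked, in the order asked, and still so for the second after the job is handed in, while the arm keeps its last pose, push and grip.
It also fails if it takes over 59 s, if anything falls off the work surface, if the arm or the gripper's body presses on something with over 40 N, if the wrist force passes 120 N, or if a joint passes its speed limit or range.

### The arm

A 6-joint arm with a two-finger parallel gripper is mounted at the origin on the work surface. World frame = base frame: x ahead of the robot, y to its left, z up, the work surface at z = 0. Lengths are in m, angles in rad, forces in N, time in s.
With the tool pointing down it reaches from about 0.35 to 0.775 m from the base axis. Payload 5.5 kg.
Tool frame: the origin (TCP) lies at the very end of the fingers, on their centre line; the grasp point (between the pads) lies 19 mm behind it; z points along the fingers, y is the line along which they close (so a half turn about z gives the same grasp; the last joint's range is limited). The gripper opens to 85 mm and grips with 20 to 120 N. Pads are 22 mm wide; open, the fingers measure 114 mm over their backs; the gripper's body (76 mm by 85 mm) begins 54 mm behind the grasp point. The pads swing forward as they close: fully open they stand 13 mm farther back than shut.
Start: joints at [-1.294, 0.313, 0.046, 1.304, 0, 1.431], TCP at [0.233, -0.526, 0.231] pointing down, gripper open.
Joint ranges: [-2.76, 2.76], [-0.86, 1.69], [-1.03, 1.26], [-2.2, 2.34], [-1.47, 1.5], [-3.14, 3.14]. Speed limits (rad/s): [2.57, 2.57, 3.14, 3.14, 3.14, 3.14].

### API

Orientations are given as a unit quaternion [w, x, y, z].
In Python, from workcell import env gives the robot as it stands. The module is installed in compiled form; this text tells all that it offers.
- The arm moves only by the tool jog_arm, never from a script. Its argument "rows" is a list of rows, each a list of 6 numbers: the shift along the world's x, y, z in units of 40 mm (1.0 is 40 mm), then the turn, a rotation vector about the world's x, y, z in units of 6 degrees (1.0 is 6 degrees). In form: [[x, y, z, wx, wy, wz], ...]. A call has 1 to 12 rows; each row is the pose to reach, as a shift and turn from the pose commanded when the call began; what a row does not reach only later rows make up. A row lasts 1/12 s, in which the tool goes at most 41.7 mm and 7.16 degrees, less where a joint would pass 70% of its speed; a pose out of reach is approached as far as the arm can. A call with a gripper value outside its range is refused whole. "jaw" is the gripper command: -1 is fully open, 1 is shut, values between are in proportion, set as the call begins (left out, the last holds). The fingers move at their own pace and stop on an object; "force" is the grip in N (left out, the last holds). Time passes only in rows, so rows that repeat a pose let the fingers close. It gives the time, the measured TCP pose, the force, the opening and the grip force at its end, in the units of the state.
- env.get_state(): the state, without advancing time (a new reading comes with each control period).
- env.read_camera(name): name is "scene" or "top"; returns a dict with "pixels" (384x512x3 uint8, red, green, blue), "mtx" (3x3 intrinsics, pixels), "cam_to_world" (4x4, takes a point from camera to world coordinates). Camera axes: x right, y up, looking along -z (the intrinsics and any distortion apply to the point x, -y, -z); pixel columns grow to the right and rows downward; lengths in m; the calibration is good to about 2 mm. A picture is of the moment at which its call begins. There is no depth.
- env.hand_in(): hands the job in; it is judged then, once.
The state is a dict: "clock": time; "joint_pos": joint angles; "qvel": joint speeds; "tau": joint torques, N m; "tcp_pos": TCP position; "orientation": TCP orientation; "wrist_force": force on the tool from outside, world axes, zero at the start; "ft_torque": the same for the moment, N m; "finger_gap": finger opening in m; "grip_force": force on a finger pad.
Only numpy, scipy, OpenCV 4.12 (cv2) and the standard library are available. Lean on these libraries where they do the work, as an engineer would, in place of code of your own. Each camera call takes 0.05 s, during which the arm holds its last target. There are 200 camera calls.

## Working session

There is one attempt and no reset: what is moved stays moved. The work goes in short steps, Python scripts to look and compute and a tool call to move; the robot and the scene stay as the last step left them, time stands still between calls to the robot, and variables do not carry over. Pictures are saved under pics/ and viewed, at most 10 in all, crops included, and the job is handed in when it is done.

Besides the shell and the picture viewer there is one more tool, called after ">>>" as a command line: name --pt "numbers of a row" for each row, then --argument value for the rest. jog_arm: Moves the arm, as the interface text tells. Its arguments: {"type":"object","properties":{"rows":{"type":"array","items":{"type":"array","items":{"type":"number"}}},"jaw":{"type":"number"},"force":{"type":"number"}},"required":["rows"]}

```bash
mkdir -p pics; python3 - <<'E'
from workcell import env
import cv2
for n in("top","scene"):
    r=env.read_camera(n); cv2.imwrite(f"pics/{n}0.png",r["pixels"][:,:,::-1]); print(n,r["mtx"],r["cam_to_world"].round(4), [k for k in r])
print(env.get_state())
E
```

```text
top [[367.34812591   0.         259.5273128 ]
 [  0.         367.34812591 194.58642049]
 [  0.           0.           1.        ]] [[ 0.0261  0.9827 -0.1834  0.458 ]
 [-0.9996  0.0247 -0.01    0.0229]
 [-0.0053  0.1836  0.983   0.9548]
 [ 0.      0.      0.      1.    ]] ['pixels', 'mtx', 'cam_to_world']
scene [[352.95673444   0.         258.04280718]
 [  0.         352.95673444 194.22897015]
 [  0.           0.           1.        ]] [[-0.7838 -0.4164  0.4607  1.0696]
 [ 0.621  -0.5149  0.591   0.6219]
 [-0.0089  0.7493  0.6622  0.784 ]
 [ 0.      0.      0.      1.    ]] ['pixels', 'mtx', 'cam_to_world']
{'clock': 0.1, 'joint_pos': array([-1.29364914e+00,  3.13966337e-01,  4.51101971e-02,  1.30360383e+00,
        2.59242804e-05,  1.43119997e+00]), 'qvel': array([ 0.00127216, -0.00282437,  0.00196616, -0.00039626,  0.00047701,
        0.00032122]), 'tau': array([ 2.00926181e-03, -4.81728137e+01,  2.99242312e+01,  1.28092279e-02,
       -1.28004895e-04,  8.40552801e-07]), 'tcp_pos': array([ 0.23262806, -0.52535247,  0.2304819 ]), 'orientation': array([-8.30745291e-04,  9.78368703e-01,  2.06867081e-01, -4.42322550e-05]), 'wrist_force': array([-0.10635101,  0.45778744, -0.64193472]), 'ft_torque': array([ 0.00879159,  0.00240306, -0.00120711]), 'grip_force': 0.0, 'finger_gap': 0.08530393423048661}
```

View pics/top0.png

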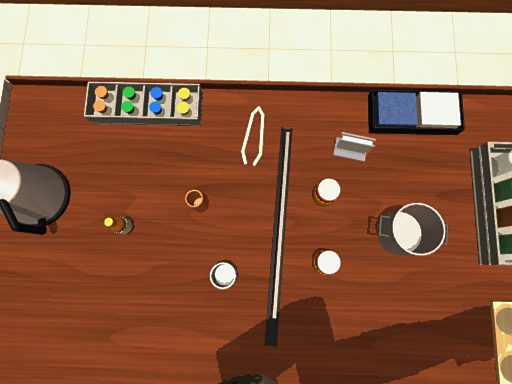

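View pics/scene0.png

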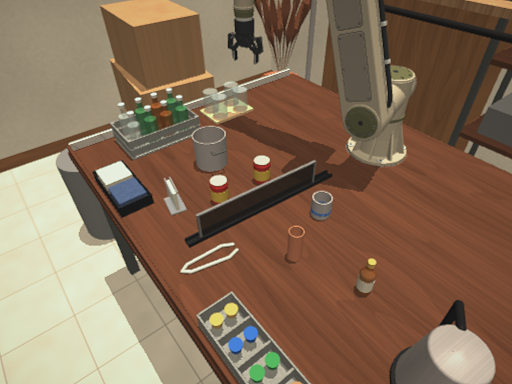

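Top view: copper cup rim at about (194,198), medium cup (223,275), bucket mouth (418,229), door along column ~280, cans at (328,190) and (328,262). The scene view shows the same things, with the copper rim at (296,231), the medium rim (322,199) and the bucket rim (210,136). Next I'll measure and check the result with overlays.

```bash
cat >h.py <<'E'
import numpy as np, cv2
from workcell import env
def proj(r,P):
    T=np.linalg.inv(r["cam_to_world"]); p=np.atleast_2d(P)@T[:3,:3].T+T[:3,3]
    p=p*[1,-1,-1]; q=p@np.array(r["mtx"]).T; return q[:,:2]/q[:,2:]
def unproj(r,uv,z):
    d=np.linalg.inv(r["mtx"])@[uv[0],uv[1],1]; T=np.array(r["cam_to_world"]); d=T[:3,:3]@(d*[1,-1,-1]); o=T[:3,3]
    return o+d*(z-o[2])/d[2]
def circ(c,z,R,n=72):
    a=np.linspace(0,2*np.pi,n); return np.c_[c[0]+R*np.cos(a),c[1]+R*np.sin(a),0*a+z]
def overlay(r,circs,box,s,fn=None):
    x0,y0,x1,y1=box; im=cv2.resize(r["pixels"][y0:y1,x0:x1,::-1],None,fx=s,fy=s,interpolation=cv2.INTER_CUBIC)
    for c,z,R in circs:
        p=((proj(r,circ(c,z,R))-[x0-.5,y0-.5])*s); cv2.polylines(im,[np.int32(p*8)],True,(0,255,0),1,cv2.LINE_AA,3)
    return im
E
python3 - <<'E'
from h import *
t=env.read_camera("top"); s=env.read_camera("scene")
g={"small":((194,198),.1,.021,(296,231)),"med":((223,275),.068,.031,(322,199)),"buck":((418,229),.12,.06,(210,136)),"canA":((328.5,189),.085,.029,(262,161)),"canB":((328.5,262),.085,.029,(219,182))}
C=[]
for k,(a,z,R,b) in g.items():
    c=unproj(t,a,z); print(k,c.round(4),unproj(s,b,z).round(4)); C+=[(c,z,R),(c,0,R)]
C[5]=(C[4][0],0,.045)
for a,b in(((286,130),(271,345)),): print("track",unproj(t,a,.014),unproj(t,b,.014))
print("door ends scene",unproj(s,(199,209),.095),unproj(s,(317,164),.095))
A=overlay(t,C,(170,170,245,295),4); B=overlay(t,C,(300,170,460,280),4)
cv2.imwrite("pics/a.png",np.hstack([A[:440],B[:440,:490]])); 
c1=overlay(t,C,(170,170,260,300),4); c2=overlay(s,C,(180,110,350,270),3)
h=520; c2=np.pad(c2,((0,h-c2.shape[0]),(0,0),(0,0))); c1=c1[:,:280]
cv2.imwrite("pics/b.png",np.hstack([c1,c2])); B=overlay(t,C,(300,160,460,280),4); cv2.imwrite("pics/c.png",B)
E
```

```text
small [0.6055 0.1864 0.1   ] [0.6067 0.1877 0.1   ]
med [0.4283 0.1131 0.068 ] [0.4352 0.121  0.068 ]
buck [ 0.5435 -0.3298  0.12  ] [ 0.5473 -0.3178  0.12  ]
canA [ 0.6383 -0.1343  0.085 ] [ 0.4687 -0.1252  0.085 ]
canB [ 0.4649 -0.1328  0.085 ] [ 0.6422 -0.1236  0.085 ]
track [ 0.81227285 -0.0341568   0.014     ] [ 0.2641389  -0.00494602  0.014     ]
door ends scene [ 0.7588391  -0.04843596  0.095     ] [0.34867684 0.01121363 0.095     ]
```

View pics/b.png

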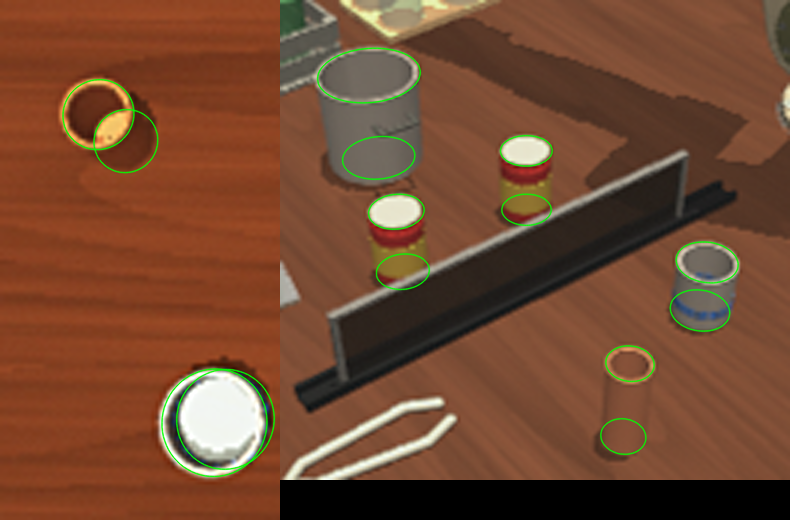

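View pics/c.png

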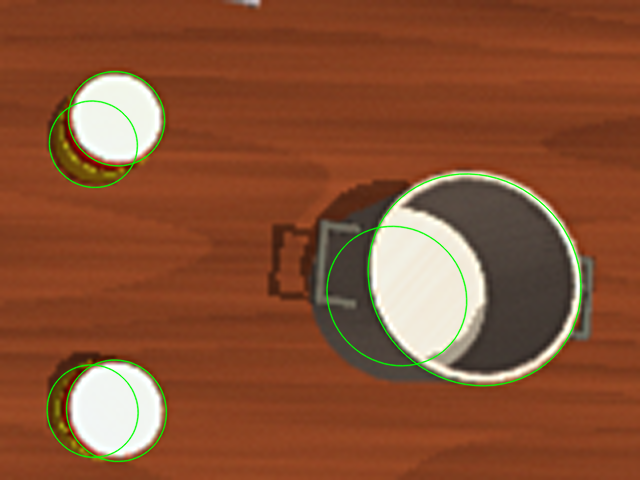

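Overlays fit in both views: small cup (0.6055, 0.1864), medium (0.428, 0.113), bucket (0.5435, -0.330). I'll move high over the small cup and turn the jaw axis onto x.

>>> jog_arm --pt "0.2 0.4 0 0 0 0.3" --pt "0.6 1.1 0 0 0 0.8" --pt "1 1.9 0 0 0 1.5" --pt "1.4 2.7 0 0 0 2.1" --pt "1.9 3.6 0 0 0 2.8" --pt "2.3 4.4 0 0 0 3.5" --pt "2.7 5.2 0 0 0 4.1" --pt "3.2 6.1 0 0 0 4.7" --pt "3.6 6.9 0 0 0 5.3" --pt "4 7.7 0 0 0 5.8" --pt "4.4 8.5 0 0 0 6.1" --pt "4.7 9 0 0 0 6.3" --jaw -1 --force 30

```text
clock: 1.2
tcp_pos: [0.4212, -0.1629, 0.2314]
orientation: [-0.0, 0.858, 0.514, 0.0]
wrist_force: [0.2, -0.6, 0.2]
finger_gap: 0.0852
grip_force: 0.0
```

>>> jog_arm --pt "0.2 0.4 0 0 0 0.4" --pt "0.5 1 0 0 0 0.9" --pt "0.9 1.8 0 0 0 1.5" --pt "1.3 2.6 0 0 0 2.1" --pt "1.8 3.4 0 0 0 2.7" --pt "2.2 4.2 0 0 0 3.3" --pt "2.7 5.1 0 0 0 3.8" --pt "3.1 6 0 0 0 4.2" --pt "3.6 6.9 0 0 0 4.5" --pt "4.1 7.8 0 0 0 4.7" --pt "4.4 8.4 0 0 0 4.7" --pt "4.62 8.79 0 0 0 4.7"

```text
clock: 2.2
tcp_pos: [0.6062, 0.189, 0.2305]
orientation: [-0.0, 0.707, 0.707, 0.0]
wrist_force: [0.4, -0.2, 0.5]
finger_gap: 0.0856
grip_force: 0.0
```

>>> jog_arm --pt "0 0 0 0 0 0" --pt "0 0 0 0 0 0" --pt "0 0 -0.4 0 0 0" --pt "0 0 -0.9 0 0 0" --pt "0 0 -1.5 0 0 0" --pt "0 0 -2 0 0 0" --pt "0 0 -2.3 0 0 0" --pt "0 0 -2.5 0 0 0" --pt "0 0 -2.5 0 0 0" --pt "0 0 -2.5 0 0 0"

```text
clock: 3.03
tcp_pos: [0.6054, 0.185, 0.1317]
orientation: [0.0, 0.708, 0.706, -0.0]
wrist_force: [-0.4, 0.2, 0.8]
finger_gap: 0.0856
grip_force: 0.0
```

```bash
python3 - <<'E'
from h import *
t=env.read_camera("top"); s=env.read_camera("scene"); p=env.get_state()["tcp_pos"]; print(p)
C=[((.6055,.1864),.1,.021),((.6055,.1864),0,.021)]
T=[(p,p[2],.003)]
c1=overlay(t,C+T,(150,150,250,250),4); c2=overlay(s,C+T,(250,180,350,280),4)
cv2.imwrite("pics/d.png",np.hstack([c1,c2]))
E
```

```text
[0.60631378 0.18549102 0.13276037]
```

View pics/d.png

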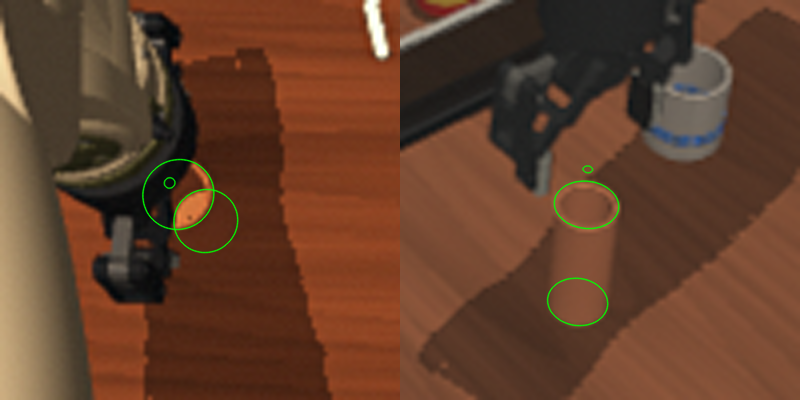

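The cup is centred between the open fingers in both crops: rim at about (587,205) in the scene crop, with the fingers either side. I'll descend and close.

>>> jog_arm --pt "0 0.02 -0.3 0 0 0" --pt "0 0.02 -0.7 0 0 0" --pt "0 0.02 -1.1 0 0 0" --pt "0 0.02 -1.4 0 0 0" --pt "0 0.02 -1.6 0 0 0" --pt "0 0.02 -1.6 0 0 0" --pt "0 0.02 -1.6 0 0 0"

```text
clock: 3.72
tcp_pos: [0.6059, 0.1866, 0.0679]
orientation: [0.0, 0.708, 0.706, 0.0]
wrist_force: [-0.3, 0.0, 0.0]
finger_gap: 0.0856
grip_force: 0.0
```

>>> jog_arm --pt "0 0 0 0 0 0" --pt "0 0 0 0 0 0" --pt "0 0 0 0 0 0" --pt "0 0 0 0 0 0" --pt "0 0 0 0 0 0" --pt "0 0 0 0 0 0" --pt "0 0 0 0 0 0" --pt "0 0 0 0 0 0" --pt "0 0 0 0 0 0" --pt "0 0 0 0 0 0" --pt "0 0 0 0 0 0" --pt "0 0 0 0 0 0" --jaw 0.15 --force 30

```text
clock: 4.72
tcp_pos: [0.6063, 0.1867, 0.0684]
orientation: [0.001, 0.708, 0.706, 0.001]
wrist_force: [0.2, -0.3, 5.9]
finger_gap: 0.0413
grip_force: 30.7
```

>>> jog_arm --pt "0 0 0.1 0 0 0" --pt "0 0 0.3 0 0 0" --pt "0 0 0.6 0 0 0" --pt "0 0 1 0 0 0" --pt "0 0 1.4 0 0 0" --pt "0 0 1.8 0 0 0" --pt "0 0 2.2 0 0 0" --pt "0 0 2.5 0 0 0" --pt "0 0 2.7 0 0 0" --pt "0 0 2.7 0 0 0" --pt "0 0 2.7 0 0 0" --pt "0 0 2.7 0 0 0" --jaw 0.3

```text
clock: 5.72
tcp_pos: [0.605, 0.1865, 0.1743]
orientation: [-0.0, 0.708, 0.706, -0.001]
wrist_force: [0.2, -0.0, -1.3]
finger_gap: 0.0416
grip_force: 30.5
```

```bash
python3 - <<'E'
from h import *
t=env.read_camera("top"); s=env.read_camera("scene"); st=env.get_state(); p=st["tcp_pos"]; print(p,st["wrist_force"],st["finger_gap"],st["grip_force"])
C=[((p[0],p[1]),p[2]+.032,.021),((p[0],p[1]),p[2]-.068,.021)]
M=[((.4283,.1131),.068,.031),((.4283,.1131),0,.031)]
c1=overlay(t,C+M,(160,160,260,300),4); c2=overlay(s,C+M,(250,150,350,290),4)
cv2.imwrite("pics/e.png",np.hstack([c1,c2]))
print((np.array([.4283,.1131])-p[:2])/.04)
E
```

```text
[0.60485679 0.18645584 0.17404601] [-1.09619556 -0.25922129 -1.22924823] 0.0413372745658073 30.534264743328094
[-4.41391982 -1.83389599]
```

View pics/e.png

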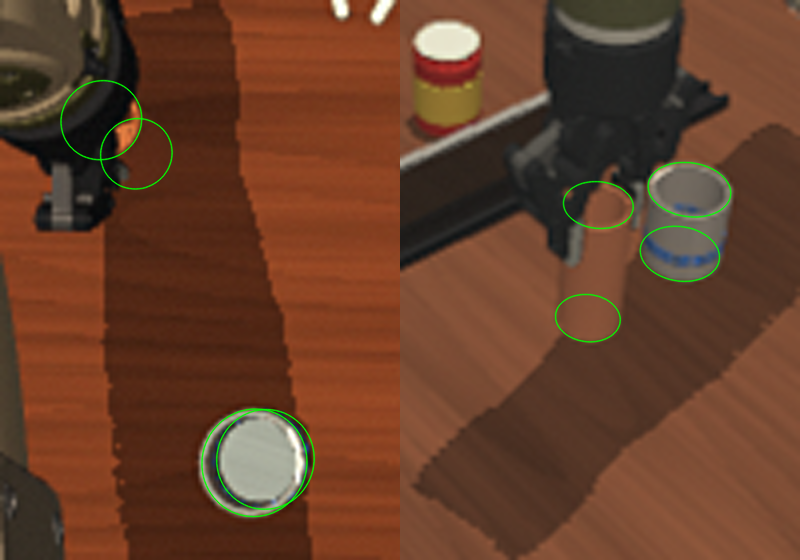

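The cup is held upright with its bottom at crop (588,318), matching the overlay, and the medium cup is still at its measured spot. I'll carry it over the medium cup.

>>> jog_arm --pt "-0.1 -0.04 0 0 0 0" --pt "-0.4 -0.17 0 0 0 0" --pt "-0.9 -0.37 0 0 0 0" --pt "-1.5 -0.62 0 0 0 0" --pt "-2.1 -0.87 0 0 0 0" --pt "-2.7 -1.12 0 0 0 0" --pt "-3.3 -1.37 0 0 0 0" --pt "-3.8 -1.58 0 0 0 0" --pt "-4.2 -1.75 0 0 0 0" --pt "-4.42 -1.83 0 0 0 0" --pt "-4.42 -1.83 0 0 0 0" --pt "-4.42 -1.83 0 0 0 0"

```text
clock: 6.82
tcp_pos: [0.4292, 0.1134, 0.1755]
orientation: [0.0, 0.708, 0.706, 0.001]
wrist_force: [0.2, 0.2, -1.3]
finger_gap: 0.0415
grip_force: 30.7
```

>>> jog_arm --pt "0 0 -0.1 0 0 0" --pt "0 0 -0.2 0 0 0" --pt "0 0 -0.4 0 0 0" --pt "0 0 -0.6 0 0 0" --pt "0 0 -0.7 0 0 0" --pt "0 0 -0.7 0 0 0" --pt "0 0 -0.7 0 0 0"

```text
clock: 7.4
tcp_pos: [0.4284, 0.1134, 0.1467]
orientation: [-0.0, 0.708, 0.706, -0.001]
wrist_force: [0.2, -0.6, -0.9]
finger_gap: 0.0412
grip_force: 30.6
```

```bash
python3 - <<'E'
from h import *
t=env.read_camera("top"); s=env.read_camera("scene"); st=env.get_state(); p=st["tcp_pos"]; print(p,st["wrist_force"],st["finger_gap"],st["grip_force"])
C=[((p[0],p[1]),p[2]+.032,.021),((p[0],p[1]),p[2]-.068,.021)]
M=[((.4283,.1131),.068,.031),((.4283,.1131),.068,.027)]
c1=overlay(t,C+M,(180,230,260,310),5); c2=overlay(s,C+M,(280,150,360,230),5)
cv2.imwrite("pics/f.png",np.hstack([c1,c2]))
E
```

```text
[0.42893502 0.11341639 0.14741299] [ 0.42257293  0.15013593 -0.90030566] 0.041543868532016824 30.64359935000539
```

View pics/f.png

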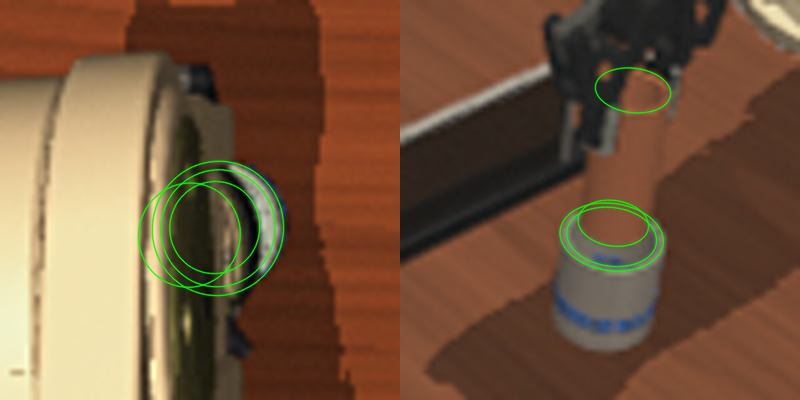

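```bash
python3 - <<'E'
from h import *
s=env.read_camera("scene"); p=env.get_state()["tcp_pos"]; im=s["pixels"].astype(int)
for f in(0,.02,.04,.06):
    z=p[2]-.068+f; q=proj(s,circ(p,z,.021)); c=proj(s,[[p[0],p[1],z]])[0]; v=int(round(c[1]))
    print(f,c.round(1),"exp",q[:,0].min().round(1),q[:,0].max().round(1),v,[ (u,*im[v,u]) for u in list(range(int(c[0])-12,int(c[0])-4))+list(range(int(c[0])+4,int(c[0])+13))])
E
```

```text
0 [322. 194.] exp 315.0 329.1 194 [(310, np.int64(122), np.int64(74), np.int64(52)), (311, np.int64(118), np.int64(71), np.int64(48)), (312, np.int64(124), np.int64(85), np.int64(65)), (313, np.int64(142), np.int64(122), np.int64(108)), (314, np.int64(134), np.int64(127), np.int64(116)), (315, np.int64(104), np.int64(90), np.int64(80)), (316, np.int64(105), np.int64(69), np.int64(51)), (317, np.int64(114), np.int64(69), np.int64(48)), (326, np.int64(133), np.int64(81), np.int64(56)), (327, np.int64(130), np.int64(79), np.int64(55)), (328, np.int64(126), np.int64(76), np.int64(53)), (329, np.int64(124), np.int64(90), np.int64(71)), (330, np.int64(122), np.int64(104), np.int64(89)), (331, np.int64(102), np.int64(83), np.int64(69)), (332, np.int64(80), np.int64(48), np.int64(34)), (333, np.int64(81), np.int64(51), np.int64(37)), (334, np.int64(82), np.int64(51), np.int64(38))]
0.02 [322.8 188.9] exp 315.7 329.9 189 [(310, np.int64(127), np.int64(78), np.int64(53)), (311, np.int64(123), np.int64(75), np.int64(52)), (312, np.int64(122), np.int64(75), np.int64(52)), (313, np.int64(122), np
[... 1736 characters left out ...]
49)), (315, np.int64(40), np.int64(39), np.int64(38)), (316, np.int64(45), np.int64(44), np.int64(42)), (317, np.int64(35), np.int64(35), np.int64(34)), (318, np.int64(29), np.int64(30), np.int64(30)), (319, np.int64(26), np.int64(27), np.int64(28)), (328, np.int64(133), np.int64(81), np.int64(57)), (329, np.int64(131), np.int64(80), np.int64(55)), (330, np.int64(129), np.int64(79), np.int64(55)), (331, np.int64(122), np.int64(75), np.int64(53)), (332, np.int64(121), np.int64(74), np.int64(52)), (333, np.int64(128), np.int64(79), np.int64(54)), (334, np.int64(131), np.int64(80), np.int64(55)), (335, np.int64(131), np.int64(81), np.int64(56)), (336, np.int64(130), np.int64(81), np.int64(55))]
```

The cup edges match to within 0.5 px (about 1 mm), against 6 mm of clearance. I'll lower it in.

>>> jog_arm --pt "0 0 -0.1 0 0 0" --pt "0 0 -0.25 0 0 0" --pt "0 0 -0.4 0 0 0" --pt "0 0 -0.6 0 0 0" --pt "0 0 -0.8 0 0 0" --pt "0 0 -1 0 0 0" --pt "0 0 -1.2 0 0 0" --pt "0 0 -1.4 0 0 0" --pt "0 0 -1.55 0 0 0" --pt "0 0 -1.65 0 0 0" --pt "0 0 -1.7 0 0 0" --pt "0 0 -1.7 0 0 0"

```text
clock: 8.55
tcp_pos: [0.4285, 0.1133, 0.0789]
orientation: [-0.0, 0.708, 0.706, -0.0]
wrist_force: [-0.2, 0.3, -1.2]
finger_gap: 0.0414
grip_force: 30.7
```

>>> jog_arm --pt "0 0 -0.03 0 0 0" --pt "0 0 -0.06 0 0 0" --pt "0 0 -0.09 0 0 0" --pt "0 0 -0.12 0 0 0" --pt "0 0 -0.14 0 0 0" --pt "0 0 -0.15 0 0 0" --pt "0 0 -0.15 0 0 0"

```text
clock: 9.13
tcp_pos: [0.4287, 0.1134, 0.0733]
orientation: [-0.0, 0.708, 0.706, 0.0]
wrist_force: [-0.3, 0.2, -1.7]
finger_gap: 0.0419
grip_force: 30.7
```

>>> jog_arm --pt "0 0 -0.015 0 0 0" --pt "0 0 -0.03 0 0 0" --pt "0 0 -0.03 0 0 0" --pt "0 0 -0.03 0 0 0"

```text
clock: 9.47
tcp_pos: [0.4289, 0.1134, 0.0723]
orientation: [0.0, 0.708, 0.706, 0.0]
wrist_force: [0.4, 0.2, 1.9]
finger_gap: 0.041
grip_force: 30.8
```

>>> jog_arm --pt "0 0 -0.015 0 0 0" --pt "0 0 -0.025 0 0 0" --pt "0 0 -0.025 0 0 0" --pt "0 0 -0.025 0 0 0"

```text
clock: 9.8
tcp_pos: [0.429, 0.1134, 0.0722]
orientation: [0.0, 0.708, 0.706, 0.0]
wrist_force: [-3.8, -0.4, 12.0]
finger_gap: 0.0418
grip_force: 31.7
```

Seated, with 12 N contact at the expected 72 mm height. I'll relax, release and rise.

>>> jog_arm --pt "0 0 0.01 0 0 0" --pt "0 0 0.02 0 0 0" --pt "0 0 0.02 0 0 0"

```text
clock: 10.05
tcp_pos: [0.4289, 0.1134, 0.0723]
orientation: [0.0, 0.708, 0.706, 0.0]
wrist_force: [-1.1, 0.3, 6.2]
finger_gap: 0.0414
grip_force: 31.2
```

>>> jog_arm --pt "0 0 0 0 0 0" --pt "0 0 0 0 0 0" --pt "0 0 0 0 0 0" --pt "0 0 0 0 0 0" --pt "0 0 0 0 0 0" --pt "0 0 0 0 0 0" --pt "0 0 0 0 0 0" --pt "0 0 0 0 0 0" --pt "0 0 0 0 0 0" --pt "0 0 0 0 0 0" --pt "0 0 0 0 0 0" --pt "0 0 0 0 0 0" --jaw -1

```text
clock: 11.05
tcp_pos: [0.4288, 0.1134, 0.0719]
orientation: [0.0, 0.708, 0.706, 0.0]
wrist_force: [0.3, 0.3, 0.7]
finger_gap: 0.0855
grip_force: 0.0
```

```bash
python3 - <<'E'
from h import *
t=env.read_camera("top"); s=env.read_camera("scene"); st=env.get_state(); p=st["tcp_pos"]; print(p,st["wrist_force"],st["finger_gap"],st["grip_force"])
M=[((.4283,.1131),.068,.031),((.4283,.1131),.104,.021),((.4283,.1131),.0,.031)]
cv2.imwrite("pics/g.png",overlay(s,M,(270,130,370,230),6))
E
```

```text
[0.42878471 0.11338528 0.07192458] [-0.47328708 -0.07404609 -0.59483284] 0.08539514964576202 0.0
```

View pics/g.png

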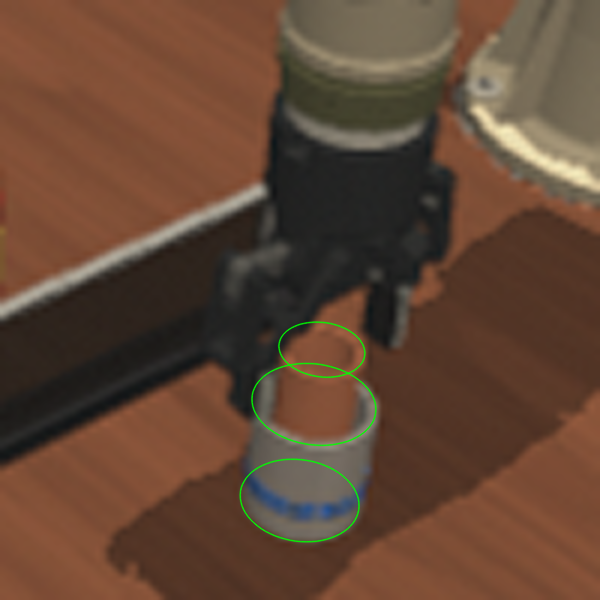

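Nested: the copper rim is at crop (322,348) as predicted, and the medium cup hasn't moved with the open fingers astride it. I'll descend to grasp the medium cup.

>>> jog_arm --pt "-0.01 0 -0.1 0 0 0" --pt "-0.01 0 -0.25 0 0 0" --pt "-0.01 0 -0.4 0 0 0" --pt "-0.01 0 -0.55 0 0 0" --pt "-0.01 0 -0.7 0 0 0" --pt "-0.01 0 -0.8 0 0 0" --pt "-0.01 0 -0.85 0 0 0" --pt "-0.01 0 -0.85 0 0 0" --pt "-0.01 0 -0.85 0 0 0"

```text
clock: 11.9
tcp_pos: [0.4284, 0.1134, 0.0378]
orientation: [-0.0, 0.708, 0.706, -0.0]
wrist_force: [-0.1, 0.6, -0.0]
finger_gap: 0.0854
grip_force: 0.0
```

>>> jog_arm --pt "0 0 0 0 0 0" --pt "0 0 0 0 0 0" --pt "0 0 0 0 0 0" --pt "0 0 0 0 0 0" --pt "0 0 0 0 0 0" --pt "0 0 0 0 0 0" --pt "0 0 0 0 0 0" --pt "0 0 0 0 0 0" --pt "0 0 0 0 0 0" --pt "0 0 0 0 0 0" --pt "0 0 0 0 0 0" --pt "0 0 0 0 0 0" --jaw -0.2 --force 50

```text
clock: 12.9
tcp_pos: [0.4288, 0.1135, 0.0385]
orientation: [0.0, 0.708, 0.706, 0.0]
wrist_force: [-0.8, 1.1, 4.5]
finger_gap: 0.0593
grip_force: 55.3
```

>>> jog_arm --pt "0 0 0.05 0 0 0" --pt "0 0 0.15 0 0 0" --pt "0 0 0.3 0 0 0" --pt "0 0 0.45 0 0 0" --pt "0 0 0.5 0 0 0" --pt "0 0 0.5 0 0 0" --pt "0 0 0.5 0 0 0"

```text
clock: 13.48
tcp_pos: [0.4286, 0.1134, 0.0581]
orientation: [0.0, 0.708, 0.706, 0.0]
wrist_force: [-0.0, -0.6, -3.3]
finger_gap: 0.0595
grip_force: 54.4
```

```bash
python3 - <<'E'
from h import *
t=env.read_camera("top"); s=env.read_camera("scene"); st=env.get_state(); p=st["tcp_pos"]; print(p,st["wrist_force"],st["finger_gap"],st["grip_force"])
z=p[2]-.0385; M=[(p,z+.068,.031),(p,z+.104,.021),(p,z,.031)]
cv2.imwrite("pics/i.png",overlay(s,M,(270,120,370,220),6))
E
```

```text
[0.42817721 0.11337181 0.05777289] [-0.26025307 -0.02634019 -2.72692125] 0.05943522855663609 54.437742463778704
```

View pics/i.png

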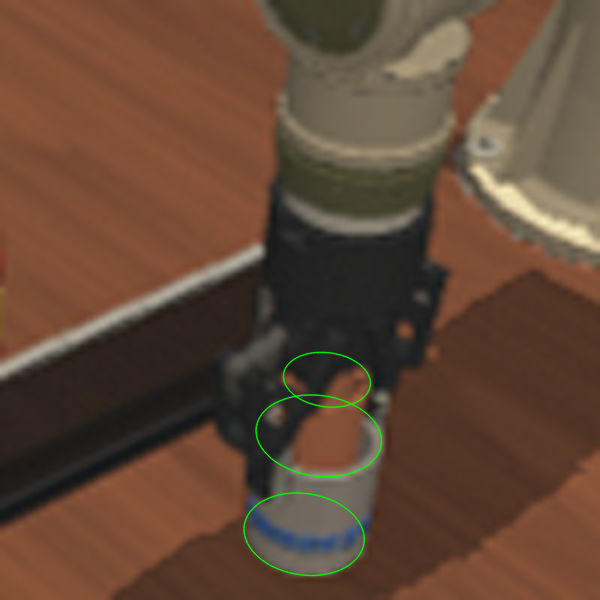

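The pair is held upright and clear of the shelf (wrist load about 2.7 N, as expected), with the cup bottom near crop (305,535). I'll lift it and carry it over the door.

>>> jog_arm --pt "0 0 0.1 0 0 0" --pt "0 0 0.3 0 0 0" --pt "0 0 0.7 0 0 0" --pt "0 0 1.1 0 0 0" --pt "0 0 1.6 0 0 0" --pt "0 0 2.1 0 0 0" --pt "0 0 2.5 0 0 0" --pt "0 0 2.9 0 0 0" --pt "0 0 3.2 0 0 0" --pt "0 0 3.35 0 0 0" --pt "0 0 3.4 0 0 0" --pt "0 0 3.4 0 0 0"

```text
clock: 14.58
tcp_pos: [0.4285, 0.1134, 0.1943]
orientation: [0.0, 0.708, 0.706, 0.0]
wrist_force: [0.4, -0.3, -3.5]
finger_gap: 0.0593
grip_force: 54.7
```

>>> jog_arm --pt "0.03 -0.1 0 0 0 0" --pt "0.08 -0.3 0 0 0 0" --pt "0.16 -0.6 0 0 0 0" --pt "0.26 -1 0 0 0 0" --pt "0.38 -1.45 0 0 0 0" --pt "0.51 -1.95 0 0 0 0" --pt "0.64 -2.45 0 0 0 0" --pt "0.77 -2.95 0 0 0 0" --pt "0.9 -3.45 0 0 0 0" --pt "1.03 -3.95 0 0 0 0" --pt "1.16 -4.45 0 0 0 0" --pt "1.29 -4.95 0 0 0 0"

```text
clock: 15.58
tcp_pos: [0.4795, -0.0863, 0.193]
orientation: [-0.001, 0.708, 0.706, -0.0]
wrist_force: [0.3, 0.2, -2.6]
finger_gap: 0.0596
grip_force: 54.7
```

>>> jog_arm --pt "0.13 -0.5 0 0 0 0" --pt "0.26 -1 0 0 0 0" --pt "0.39 -1.5 0 0 0 0" --pt "0.52 -2 0 0 0 0" --pt "0.65 -2.5 0 0 0 0" --pt "0.78 -3 0 0 0 0" --pt "0.91 -3.5 0 0 0 0" --pt "1.04 -4 0 0 0 0" --pt "1.15 -4.4 0 0 0 0" --pt "1.24 -4.75 0 0 0 0" --pt "1.31 -5.05 0 0 0 0" --pt "1.37 -5.3 0 0 0 0"

```text
clock: 16.58
tcp_pos: [0.5343, -0.2981, 0.1927]
orientation: [-0.001, 0.708, 0.706, -0.0]
wrist_force: [-0.0, 0.3, -3.4]
finger_gap: 0.0599
grip_force: 54.7
```

>>> jog_arm --pt "0.05 -0.2 0 0 0 0" --pt "0.1 -0.4 0 0 0 0" --pt "0.14 -0.55 0 0 0 0" --pt "0.18 -0.7 0 0 0 0" --pt "0.2 -0.78 0 0 0 0" --pt "0.21 -0.83 0 0 0 0" --pt "0.21 -0.83 0 0 0 0" --pt "0.21 -0.83 0 0 0 0" --pt "0.21 -0.83 0 0 0 0"

```text
clock: 17.33
tcp_pos: [0.5432, -0.3294, 0.194]
orientation: [-0.0, 0.708, 0.707, 0.0]
wrist_force: [0.5, -0.2, -2.8]
finger_gap: 0.0594
grip_force: 54.7
```

```bash
python3 - <<'E'
from h import *
t=env.read_camera("top"); s=env.read_camera("scene"); st=env.get_state(); p=st["tcp_pos"]; print(p,st["orientation"],st["wrist_force"],st["finger_gap"],st["grip_force"])
z=p[2]-.0385; M=[(p,z+.068,.031),(p,z,.031),((.5435,-.3298),.12,.06)]
c1=overlay(t,M+[((.5435,-.3298),0,.06)],(350,180,460,290),3.6)
cv2.imwrite("pics/j.png",np.hstack([c1,overlay(s,M,(160,70,270,180),3.6)]))
E
```

```text
[ 0.54316564 -0.32944367  0.19403927] [2.06389903e-05 7.07697161e-01 7.06515906e-01 4.84291863e-05] [-0.37416458 -0.26174012 -2.89620204] 0.05953611517156521 54.65281179640442
```

View pics/j.png

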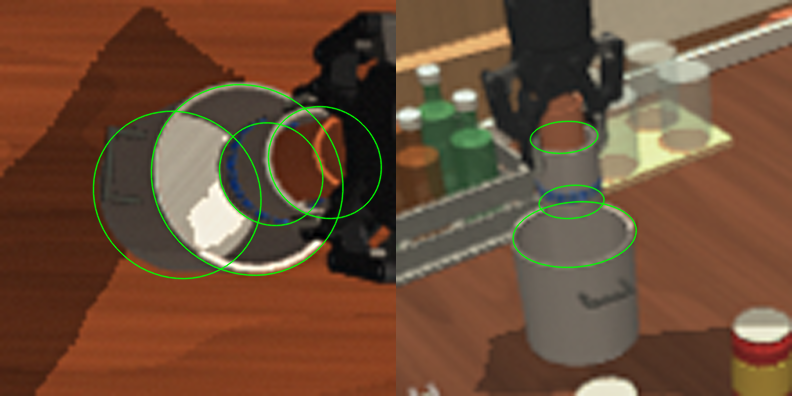

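The pair is over the bucket mouth, with rim and cup outlines matching in both views and the cup bottom about 35 mm above the rim. I'll lower 20 mm and hold still.

>>> jog_arm --pt "0 0 -0.05 0 0 0" --pt "0 0 -0.15 0 0 0" --pt "0 0 -0.28 0 0 0" --pt "0 0 -0.4 0 0 0" --pt "0 0 -0.48 0 0 0" --pt "0 0 -0.51 0 0 0" --pt "0 0 -0.51 0 0 0" --pt "0 0 -0.51 0 0 0" --pt "0 0 -0.51 0 0 0" --pt "0 0 -0.51 0 0 0" --pt "0 0 -0.51 0 0 0" --pt "0 0 -0.51 0 0 0"

```text
clock: 18.43
tcp_pos: [0.5433, -0.3299, 0.1738]
orientation: [0.0, 0.708, 0.706, 0.0]
wrist_force: [-0.5, -0.6, -1.1]
finger_gap: 0.0593
grip_force: 54.6
```

```bash
python3 - <<'E'
from h import *
from scipy.optimize import minimize
# check bucket rim & bottom of cup: fit rim circle (bright, top) by gradient in scene + top
p=env.get_state(); print(p["tcp_pos"],p["wrist_force"],p["grip_force"],p["finger_gap"])
for n in("top","scene"):
    r=env.read_camera(n); g=cv2.GaussianBlur(cv2.cvtColor(r["pixels"],cv2.COLOR_RGB2GRAY),(0,0),.8).astype(np.float32)
    def f(c):
        q=proj(r,circ(c,.12,.058,180)).astype(np.float32); v=np.sort(cv2.remap(g,q[:,:1],q[:,1:],cv2.INTER_LINEAR).ravel()); return -v[40:140].mean()
    G=[(f((x,y)),x,y) for x in np.arange(.535,.553,.001) for y in np.arange(-.339,-.320,.001)]
    print(n,np.round(min(G),4),f((.5435,-.3298)))
E
```

```text
[ 0.5432858  -0.32988902  0.17376333] [-0.47259771 -0.62471213 -1.0564338 ] 54.649151468183845 0.05928700970654279
top [-119.801    0.545   -0.333] -106.51806
scene [-112.5502    0.546    -0.333 ] -110.020966
```

Both cameras' rim fits agree on about (0.545, -0.333), so I'll shift 2-3 mm to it and settle.

>>> jog_arm --pt "0.02 -0.03 0 0 0 0" --pt "0.05 -0.07 0 0 0 0" --pt "0.05 -0.07 0 0 0 0" --pt "0.05 -0.07 0 0 0 0" --pt "0.05 -0.07 0 0 0 0" --pt "0.05 -0.07 0 0 0 0" --pt "0.05 -0.07 0 0 0 0" --pt "0.05 -0.07 0 0 0 0" --pt "0.05 -0.07 0 0 0 0" --pt "0.05 -0.07 0 0 0 0"

```text
clock: 19.37
tcp_pos: [0.5452, -0.3326, 0.1735]
orientation: [0.0, 0.708, 0.706, 0.0]
wrist_force: [-0.5, 0.4, -2.1]
finger_gap: 0.0598
grip_force: 54.6
```

```bash
python3 - <<'E'
from h import *
F=[]
for i in range(6):
    s=env.read_camera("scene"); p=env.get_state(); F.append(p["wrist_force"])
print(p["tcp_pos"],np.mean(F,0),p["grip_force"],abs(p["qvel"]).max())
# blue band rows, expected band position vs bottom edge
im=s["pixels"].astype(int); m=(im[...,2]-im[...,0]>25)
P=p["tcp_pos"]; c=proj(s,[P-[0,0,.0388]])[0]; b=np.argwhere(m[int(c[1])-25:int(c[1])+15,int(c[0])-14:int(c[0])+14]); print(c,len(b),b.mean(0)+[int(c[1])-25,int(c[0])-14])
E
```

```text
[ 0.54519274 -0.33261721  0.17354055] [-0.11918164 -0.15265145 -2.637549  ] 54.650326925329864 0.002741881127206097
[207.79578588 130.41300697] 38 [128.81578947 207.52631579]
```

The wrist load equals the pair's weight, with no contact, still and centred. Handing in.

```bash
python3 -c "
from workcell import env
print(env.hand_in())"
```

```text
the job is handed in; nothing more can be done
None
```

I nested the small cup in the medium cup, carried the pair over the door and handed in at about 20 s, holding it upright and still, centred about 15 mm above the bucket's rim. At the last reading the wrist carried only the pair's weight. I took no picture after the final 20 mm lowering and the 2–3 mm centring shift, so that pose rests on the arm's readings and on rim fits from both cameras.

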